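Fasten the gouge chest with the snap hook

ROBOT

A 7-joint arm with a two-finger parallel gripper is mounted at the origin on the work surface. World frame = base frame: x ahead of the robot, y to its left, z up, the work surface at z = 0. Lengths are in mm, angles in rad, forces in N, time in s.
With the tool pointing down it reaches from about 400 to 900 mm from the base axis. Payload 5.6 kg.
Tool frame: the origin (TCP) lies midway between the tips of the shut fingers; the grasp point (between the pads) lies 19 mm behind it; z points along the fingers, y is the line along which they close (so a half turn about z gives the same grasp; the last joint's range is limited). The gripper opens to 92 mm and grips with 3 to 60 N. Pads are 20 mm wide; open, the fingers measure 128 mm over their backs; the gripper's body (75 mm by 189 mm) begins 69 mm behind the grasp point.
Start: joints at [-1.241, 0.468, -0.012, 1.603, 0.006, 1.071, -0.056], TCP at [236.787, 605.344, 214.592] pointing down, gripper open.
Joint ranges: [-2.53, 2.53], [-0.31, 2.02], [-1.57, 1.55], [0.28, 2.44], [-1.29, 4.43], [0.15, 1.84], [-2.92, 2.92]. Speed limits (rad/s): [2.57, 2.57, 3.14, 3.14, 3.14, 3.14, 3.14].

INTERFACE

Orientations are given as a rotation vector (axis times angle).
In Python, from cell import robot, grip, kin, viewer gives the robot as it stands. Calls block until the motion is done:
- robot.movep(position, orientation): joint-space move of the TCP to a pose.
- robot.servo_line(position, feed=150, rotation=None): straight line of the TCP; rotation=None keeps the orientation; feed is the mean speed in mm/s.
- robot.goto_joints(angles): joint-space move.
- grip(opening, newtons=None): opening from 0.0 (shut) to 1.0 (fully open); newtons is the grip in N (None keeps the last); returns when the fingers have stopped.
- robot.hold(seconds).
- kin.ik(position, orientation): joint angles nearest the present ones, or None.
- robot.observe(): the state.
- viewer.read_camera(name): name is "side" or "top" or "wrist"; returns the picture (420x560x3 uint8, red, green, blue); there is no depth.
- viewer.camera_info(name): a dict with "camera_matrix" (3x3 intrinsics, pixels), "R" (3x3) and "t" (3): a world point X has camera coordinates R X + t. Camera axes: x right, y down, z forward; pixel columns grow to the right and rows downward; lengths in mm; the calibration is good to about 2 mm. The wrist camera is an equidistant fisheye: a pixel r from the principal point sees the ray r / f radians off the axis. A picture is of the moment at which its call begins: read the wrist's pose just before it. camera_info takes no time and is no camera call; for the wrist camera it gives the pose at the moment of the call.
A pose or a line that the arm cannot do raises robot.IKError and nothing moves.
- robot.job_done(): hands the job in; it is judged then, once.
Trained networks look in the newest picture that a camera, given by its name, has taken for a name from the list of things; names that differ only in an ending like _2 or _b are one class to them, and where a whole thing is asked for, a point or a joint stands for the part that bears it (a point fixed in the world has none). Each returns a list of dicts, best first, with "confidence" (0 to 1); they miss things now and then, are a little off and sometimes report something else, mostly with a low value. They report only what shows in the picture. A call takes as long as a camera call. They do not tell look-alikes from the thing itself.
- viewer.silhouettes(name, camera): "mask" (420x560 bool, what is visible of it).
- viewer.pinpoint(name, camera): "at" ([x, y, z] in mm, in the coordinates of the camera as it stood for that picture, good to about 4 mm: a listed point, or the origin of a listed thing).
The state is a dict: "t": time; "joints": joint angles; "joint_velocities": joint speeds; "joint_torque": joint torques, N m; "tcp_pos": TCP position; "tcp_rot": TCP orientation; "contact_force": force on the tool from outside, world axes, zero at the start; "wrist_torque": the same for the moment, N m; "grip_width": opening from 0.0 (shut) to 1.0 (fully open); "grip_force": force on a finger pad.
Only numpy, scipy, OpenCV 4.12 (cv2) and the standard library are available. Lean on these libraries where they do the work, as an engineer would, in place of code of your own. Each camera call takes 0.05 s, during which the arm holds its last target. There are 200 camera calls.

TASK

Close the lid of the gouge chest so that the steel staple stands up through its slot, then take the snap hook and press its sprung gate against one leg of the staple until that leg is inside the hook and the gate has snapped shut behind it. Go gently, feeling for the staple and never forcing hook, lid or staple; leave the hook lying flat on the closed lid and the other tools where they are.

Things in the scene. Friction and masses are not known exactly. Their poses are not given: they have to be found in the camera images.
- chest: Pale wooden chest fixed to the bench, 240 mm (x) by 300 mm (y), 85 mm high without its lid. Origin: centre of its underside on the bench; +x points from its front (robot side) to its hinge side, +y along the front, z up. The closed lid's top is 95 mm above the origin.
- lid (a joint): Angle of the lid in rad: 0 shut, growing as the front edge rises. A 10 mm board, 300 mm wide, reaching 245 mm from hinge line to front edge. The stiff hinge holds it wherever it is left; 1 to 4 N down on the front edge close it. A slot 84 mm (x) by 36 mm (y), centred 170 mm from the hinge line, lets the staple through.
- lid_hinge (a point): Middle of the lid's hinge line, at the chest's far top edge; the line runs along the chest's y. The lid's underside lies on this line's level when shut.
- staple_mark (a point): Middle of the slot at the closed lid's top: the staple's nominal foot centre, NOT its true place. The staple, an upright inverted U of 6 mm round steel in the chest's x-z plane, rises 45 mm above the closed lid. Its bracket is slotted: the whole staple stands firm anywhere within 11 mm either way of nominal along the chest's x and 13 mm along y: find it by touch.
- leg_front (a point): Nominal place of the staple's leg on the robot's side, 25 mm before staple_mark along the chest's x, at the lid's top; like the mark it does not follow the true staple. The legs' axes are 50 mm apart. More than 15 N between hook and staple, or 30 N between hook and lid or chest, counts as forcing.
- leg_back (a point): Nominal place of the staple's other leg, 25 mm behind staple_mark along the chest's x; it does not follow the true staple.
- hook: Loose steel snap hook, 0.13 to 0.25 kg, lying flat. Origin: underside of the shank's middle; +y runs from shank to nose, +x is the gate's side, z up. Shank: block 16 mm (x) by 36 mm (y), 20 mm high, to be gripped across x; behind it (y -14 to -40 mm) an upright ring 26 mm high. Frame: 8 mm round bar, centre line 4 mm above the underside, spine at x -17 mm.
- hook_end (a point): Middle of the outer face of the hook's end bar, at hook x -2, y 94, z 4 mm; the end bar runs across x, its corners chamfered by 6 mm, flat from x -11 to 7 mm. The nose at x 13 mm reaches back from it to a rounded tip at y 76 mm. Space inside the frame: x -13 to 9 mm, y about 30 to 86 mm.
- gate_mid (a point): Point on the gate's axis where a leg enters best, at hook x 13, y 69, z 4 mm, with the gate shut (fixed in the hook). The gate is a 6 mm bar from its pivot at y 30 to its tip at y 74 mm, swinging only inwards (-x). A 6 mm leg enters when pressed in at y 65 to 72 mm, some 8 to 10 mm past the gate's axis, and must then slide to y above about 78 mm before the gate can spring shut.
- gate (a joint): Angle of the hook's gate in rad: 0 shut, 0.42 fully open (hard stop: past it the force climbs steeply). The spring needs 0.05 N m to start and 0.13 N m at the stop, about 1.5 to 4 N at 38 mm from the pivot. A leg at y 68 mm is past the nose from 0.34 rad on.
- gouge_a: Carving gouge lying on the bench, wooden handle 115 mm, blade 95 mm; origin under the ferrule, blade along +x. May lie in either of two places, the hook in the other. Leave alone.
- gouge_b: Longer carving gouge, 225 mm, handle 125 mm, blade along +x, origin under the ferrule. Leave alone.
- gouge_c: Shorter carving gouge, 200 mm, handle 110 mm, blade along +x, origin under the ferrule. Leave alone.
- mallet: Carver's round mallet standing on its head, 88 mm across, 225 mm high, origin under its centre. Leave alone.
- rosette: Carved square of wood, 130 by 130 mm, 31 mm high, origin under its centre. Leave alone.
- glue: White glue bottle, 60 mm across, 170 mm high, origin under its centre. Leave alone.
- wax_tin: Amber glass jar of wax with a steel lid, 70 mm across, 60 mm high, origin under its centre. Leave alone.
Mind the look-alikes: they are no part of the job. Of the things like the hook, leave any that is red; of the rest the smaller one is meant.

How it is judged (in metres and radians):
On the way, in this order (a step that is already met when the one before it is completed fails the run):
1. the lid is closed over the staple (value of joint lid below 0.05 rad), for 0.2 s.
2. a leg of the staple presses the hook's gate open (value of joint lid below 0.05 rad and value of joint gate above 0.2 rad and contact force between hook and chest above 0.3 N and ((x of staple_c0 in the frame of hook between -0.015 and 0.016 m and y of staple_c0 in the frame of hook between 0.03 and 0.088 m) or (x of staple_c4 in the frame of hook between -0.015 and 0.016 m and y of staple_c4 in the frame of hook between 0.03 and 0.088 m))), for 0.05 s.
At the end, for the whole second after the job is handed in: The lid is shut (below 0.05 rad); the snap hook lies at rest, flat (within 0.15 rad) on the closed lid (origin within 6 mm of the lid's top), with one leg of the staple inside its frame and its gate sprung shut (below 0.1 rad) (value of joint lid below 0.05 rad and value of joint gate below 0.1 rad and ((x of staple_c0 in the frame of hook between -0.0125 and 0.0085 m and y of staple_c0 in the frame of hook between 0.027 and 0.0855 m) or (x of staple_c4 in the frame of hook between -0.0125 and 0.0085 m and y of staple_c4 in the frame of hook between 0.027 and 0.0855 m)) and z of hook in the frame of chest between 0.09 and 0.101 m and angle between hook's own z axis and vertical below 0.15 rad and linear speed of hook below 0.02 m/s and velocity of joint lid below 0.05 rad/s); the robot touches nothing.
It fails at once if the hook is forced: more than 15 N between it and the staple, or 30 N between it and the chest or lid (contact force between hook and staple above 15 N or contact force between hook and chest above 30 N).
It fails at once if the robot pushes the chest, lid or staple with more than 60 N (contact force between any of the fingers, the arm and chest above 60 N).
It fails at once if another tool is moved by more than 50 mm (distance of any of gouge_a, gouge_b, gouge_c, mallet, rosette, glue, wax_tin from where it was at the start of the episode above 0.05 m).
It also fails if it takes over 72 s, if anything falls off the work surface, if the arm or the gripper's body presses on something with over 40 N, if the wrist force passes 120 N, or if a joint passes its speed limit or range.

## Working session

There is one attempt and no reset: what is moved stays moved. The work goes in short steps, each a Python script; the robot and the scene stay as the last script left them, time stands still between calls to the robot, and variables do not carry over. Pictures are saved under pics/ and viewed, at most 10 in all, crops included, and the job is handed in when it is done.

```bash
ls; mkdir -p pics; cat > h.py <<'E'
import numpy as np, cv2
from cell import robot, grip, kin, viewer
from scipy.spatial.transform import Rotation as Ro
def snap(c,f=None):
    im=viewer.read_camera(c)
    if f: cv2.imwrite('pics/'+f,im[:,:,::-1])
    return im
def cam(c):
    i=viewer.camera_info(c); return np.array(i['camera_matrix']),np.array(i['R']),np.array(i['t']).ravel()
def pin(n,c):
    K,R,t=cam(c); out=[]
    for d in viewer.pinpoint(n,c):
        p=np.array(d['at']); q=K@p; out.append((round(d['confidence'],2),(R.T@(p-t)).round(1),(q[:2]/q[2]).round(0)))
    return out
def ray_z(c,uv,z):
    K,R,t=cam(c); d=R.T@np.linalg.inv(K)@np.array([uv[0],uv[1],1.]); o=-R.T@t
    return o+d*(z-o[2])/d[2]
def st():
    s=robot.observe(); return s
def down(yaw):  # tool pointing down, tool x axis at angle yaw in world
    return (Ro.from_euler('z',yaw)*Ro.from_euler('x',np.pi)).as_rotvec()
E
python3 - <<'E'
from h import *
for c in ('top','side'):
    im=snap(c,f'{c}0.png')
    for n in ('chest','lid_hinge','staple_mark','leg_front','leg_back','hook','hook_end','gate_mid','gouge_a','mallet','glue','rosette','wax_tin'):
        print(c,n,pin(n,c))
s=st(); print(s)
a=cv2.imread('pics/top0.png');b=cv2.imread('pics/side0.png')
E
```

```text
pics
top chest [(0.59, array([ 5.966e+02, -2.300e+00,  1.000e-01]), array([283., 173.]))]
top lid_hinge [(0.55, array([716.7, -16.9,  86.2]), array([289., 122.]))]
top staple_mark [(0.73, array([547.4,   9.1,  96. ]), array([279., 183.]))]
top leg_front [(0.72, array([523.9,  12.5,  95.6]), array([277., 192.])), (0.39, array([574.6,   1.1,  93.6]), array([282., 173.]))]
top leg_back [(0.57, array([570.5,   4.7,  93.9]), array([280., 175.]))]
top hook [(0.85, array([4.836e+02, 3.085e+02, 2.000e-01]), array([171., 211.])), (0.66, array([260.8, 263.7,  -4. ]), array([183., 293.])), (0.63, array([ 3.463e+02,  1.036e+02, -2.000e-01]), array([243., 262.])), (0.45, array([544.5,   6.7,  93.1]), array([279., 185.]))]
top hook_end [(0.79, array([575.6, 305.1,   4.5]), array([174., 179.])), (0.71, array([382.6, 307.9,   5.7]), array([169., 247.])), (0.51, array([331.6,  10.6,   4.1]), array([277., 268.]))]
top gate_mid [(0.73, array([363.4, 281.6,   8.2]), array([178., 255.])), (0.67, array([553. , 287.7,   5.8]), array([179., 186.])), (0.59, array([326.1,  38.7,   4.3]), array([267., 270.])),
[... 2411 characters left out ...]
': array([-1.2409882 ,  0.46753978, -0.01157827,  1.60270647,  0.00598775,
        1.07138365, -0.05628785]), 'joint_velocities': array([-0.00065242, -0.00113343,  0.00112699,  0.00014337, -0.00095246,
       -0.00112649,  0.00092321]), 'joint_torque': array([-2.23165334e-04, -5.20416355e+01, -1.19424300e-02, -2.44045150e+01,
       -5.64605487e-02,  1.15165595e-02,  2.44298712e-05]), 'tcp_pos': array([236.80267252, 605.33594956, 214.56383152]), 'tcp_rot': array([ 5.82343604e-01,  3.08710936e+00, -1.22450462e-05]), 'contact_force': array([-0.15244516,  0.06083648,  0.66707583]), 'wrist_torque': array([-0.01263885,  0.02063455, -0.00319343]), 'grip_force': 0.0, 'grip_width': 1.00435234846832}
```

```bash
python3 - <<'E'
import cv2,numpy as np
a=cv2.imread('pics/top0.png');b=cv2.imread('pics/side0.png')
c=cv2.resize(a[160:320,130:310],None,fx=3.3,fy=3.3,interpolation=cv2.INTER_CUBIC)
cv2.imwrite('pics/c1.png',c)
cv2.imwrite('pics/c2.png',cv2.resize(b[130:300,140:400],None,fx=3,fy=3,interpolation=cv2.INTER_CUBIC))
E
```

```text
(no output)
```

View pics/c1.png

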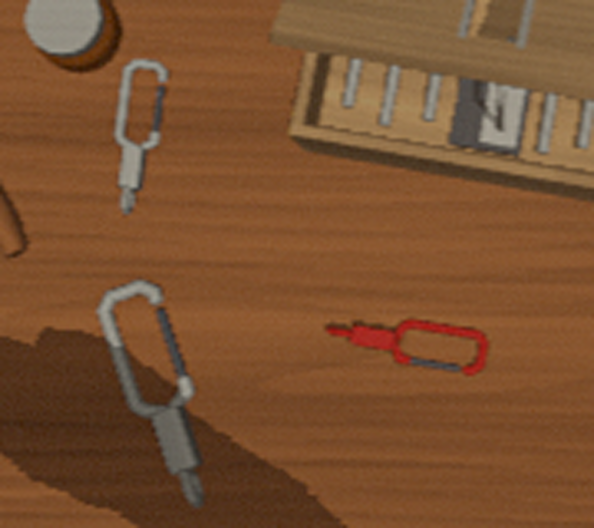

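View pics/c2.png

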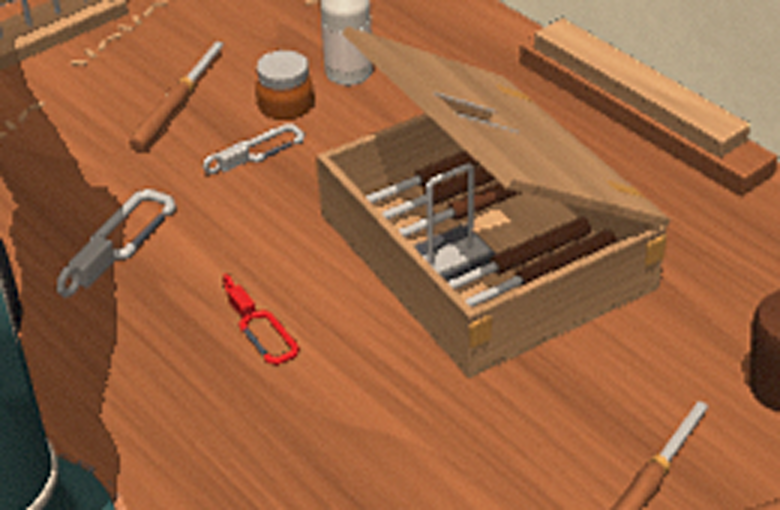

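Candidates in the top picture: small grey hook (171,211), large dark-grey hook (183,293), red hook (243,262). The red one is out. Of the two left, the small grey one at (171,211) is meant, about 92 mm from origin to end against 130 mm for the large one. The crop confirms this, and shows its nose towards +x and its gate on the −y side. In the side picture the lid is half open, with its front corners near (255,141) and (311,193).

```bash
python3 - <<'E'
from h import *
from scipy.optimize import least_squares
K,R,t=cam('side')
def proj(X): q=K@(R@X+t); return q[:2]/q[2]
obs=[((-245,150),(255,141)),((-245,-150),(311,193))]
hx=np.array([718.5,-18.5,87]) # hinge
def f(p):
    th,yaw=p; c,s=np.cos(yaw),np.sin(yaw); r=[]
    for (x,y),uv in obs:
        l=np.array([x*np.cos(th)-10*np.sin(th)*(-1)*-1,y,-x*np.sin(th)+10*np.cos(th)])
        X=hx+np.array([c*l[0]-s*l[1],s*l[0]+c*l[1],l[2]-2]); r+=list(proj(X)-uv)
    return np.array(r)
s=least_squares(f,[0.5,-.13]);print(s.x,s.fun)
# chest front bottom/top corners from side crop: (318,155)/(3)+(140,130), (472,318), bottom (468,375)
a=ray_z('side',(140+318/3,130+157/3),85);b=ray_z('side',(140+472/3,130+318/3),85);print(a,b,np.arctan2(*(b-a)[:2]), np.linalg.norm(b-a))
E
```

```text
[ 0.61715821 -0.11738814] [-3.1691867   0.22526194  0.02214149 -1.62844047]
[503.602074   162.05359664  85.        ] [ 457.55594474 -132.92824818   85.        ] -2.986744116361049 298.5540734846133
```

```bash
cat >> h.py <<'E'
YAW=-0.14; H=np.array([718.5,-18.5,85.])
cx=np.array([np.cos(YAW),np.sin(YAW),0]); cy=np.array([-np.sin(YAW),np.cos(YAW),0]); ez=np.array([0,0,1.])
E
python3 - <<'E'
from h import *
for y in (0,np.pi):
    print(kin.ik([484,308,3],down(y)),kin.ik([510,-60,97],down(y+np.pi/2+YAW)))
rot=down(np.pi); t0=st()['t']; grip(0.0)
P=lambda th,d,r=225: H+cy*70-cx*(r*np.cos(th)+d*np.sin(th)*1)+ez*(r*np.sin(th)+d*np.cos(th))
robot.movep(P(0.75,45),rot); b=st()['contact_force']; print(st()['t'])
last=None
for th in np.arange(0.72,-0.03,-0.03):
    robot.servo_line(P(th,12 if th>0 else 10),feed=100); s=st(); f=s['contact_force']-b
    print(round(th,2),f.round(1),round(s['t'],2))
    if np.linalg.norm(f)>12: break
robot.servo_line(st()['tcp_pos']+ez*90,feed=200)
snap('side','side1.png'); print(st()['t'])
for n in ('staple_mark','lid_hinge','leg_front','leg_back','chest'): print(n,pin(n,'side'))
cv2.imwrite('pics/c3.png',cv2.resize(cv2.imread('pics/side1.png')[130:300,140:400],None,fx=3,fy=3,interpolation=cv2.INTER_CUBIC))
E
```

```text
[-1.01319314  0.68901528  0.50960148  1.9404688  -0.538475    0.64949735
 -1.73270972] [-0.43731595  0.45070217  0.60617646  2.05876262 -0.37675342  0.74036766
  0.26475013]
[-0.62016343  0.6357404  -0.00631498  1.91363908  0.00671724  0.59223315
  0.93997834] [-0.88140486  0.86465113  1.34392284  2.08000345 -0.99322881  1.08629972
 -2.31347032]
4.925
0.72 [0.9 0.4 0.2] 5.42
0.69 [ 1.5 -0.3 -0.9] 5.67
0.66 [ 1.6  0.3 -0.3] 5.92
0.63 [ 1.9  1.  -0.5] 6.17
0.6 [0.9 0.4 0.6] 6.42
0.57 [ 1.5  0.8 -0.5] 6.67
0.54 [ 1.2  0.  -0.9] 6.92
0.51 [ 1.7  0.1 -0.7] 7.17
0.48 [ 0.6  0.7 -0.5] 7.42
0.45 [ 1.7  0.6 -0.5] 7.67
0.42 [ 1.4  1.2 -0.5] 7.92
0.39 [ 1.3  0.6 -0.5] 8.17
0.36 [ 1.6  0.8 -0.6] 8.42
0.33 [ 1.5  1.3 -1.3] 8.67
0.3 [ 0.7  0.9 -0.4] 8.92
0.27 [ 1.6  0.5 -0.4] 9.17
0.24 [0.9 0.1 0.2] 9.42
0.21 [ 1.1  0.6 -1. ] 9.67
0.18 [ 0.6  0.9 -0.3] 9.92
0.15 [ 1.5  0.9 -0.6] 10.17
0.12 [ 0.6  0.6 -0.8] 10.42
0.09 [ 0.5  0.2 -0.6] 10.67
0.06 [ 1.2  1.  -0.6] 10.92
0.03 [-0.1 -0.  -0.6] 11.17
-0.0 [0.7 0.1 2.9] 11.42
12.0667
staple_mark [(0.89, array([548.8,   4.6,  94.6]), array([289., 197.])), (0.52, array([ 5.683e+02, -4.513e+02, -4.000e-01]), array([406., 300.])), (0.38, array([ 498.4, -336.3,   -2.5]), array([357., 289.]))]
lid_hinge [(0.64, array([ 499.2, -338.2,    1. ]), array([358., 289.])), (0.48, array([ 303.6, -451.6,    4.7]), array([339., 356.]))]
leg_front [(0.88, array([523.2,  10.3,  98.6]), array([281., 199.])), (0.63, array([5.946e+02, 5.000e-01, 1.200e+00]), array([300., 214.])), (0.58, array([ 302.5, -452.6,    1.7]), array([339., 357.]))]
leg_back []
chest [(0.77, array([595.6,   2.1,   3.5]), array([300., 213.])), (0.68, array([ 303. , -450.1,    2.6]), array([339., 356.]))]
```

View pics/c3.png

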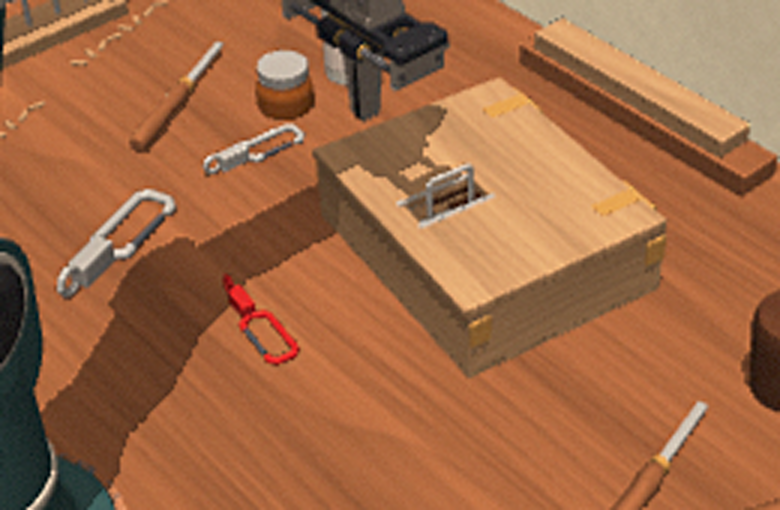

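The lid is down, and the staple stands up through the slot at about side px (290,193). I'll press briefly to confirm it is shut, then look with the wrist camera at the staple and the hook.

```bash
cat >> h.py <<'E'
def feel(d,dist,thr,step=1.0,feed=25,log=False,b=None):
    """step along unit d until the force against d exceeds thr; returns travelled, reached"""
    if b is None: b=np.mean([st()['contact_force'] for _ in range(3)],0)
    p0=st()['tcp_pos'].copy(); n=0; F=[]
    while n*step<dist:
        n+=1; robot.servo_line(p0+d*n*step,feed=feed); f=st()['contact_force']-b; F.append(round(float(-f@d),1))
        if F[-1]>thr:
            if log: print(F)
            return n*step,True
    if log: print(F)
    return n*step,False
E
python3 - <<'E'
from h import *
p=H+cy*70-cx*225+ez*16
robot.servo_line(p,feed=200); print(feel(-ez,10,8,log=True),st()['tcp_pos'],st()['t'])
robot.servo_line(st()['tcp_pos']+ez*120,feed=250); 
robot.movep([500,20,270],down(0)); snap('wrist','w1.png'); print(viewer.camera_info('wrist'),st()['t'])
for n in ('staple_mark','leg_front','leg_back'): print(n,viewer.pinpoint(n,'wrist'))
grip(0.55); robot.movep([484,300,190],down(0)); snap('wrist','w2.png')
i=viewer.camera_info('wrist'); R,t=np.array(i['R']),np.array(i['t']).ravel()
for n in ('hook','hook_end','gate_mid'):
  for d in viewer.pinpoint(n,'wrist'): print(n,round(d['confidence'],2),(R.T@(np.array(d['at'])-t)).round(1))
print(R,t,st()['t'])
a,b=cv2.imread('pics/w1.png'),cv2.imread('pics/w2.png')
cv2.imwrite('pics/v1.png',np.vstack([cv2.resize(np.hstack([a,b]),(800,300)),cv2.resize(np.hstack([a,a])[:10],(800,10))]))
E
```

```text
[-1.9, -1.2, -1.1, -0.9, -2.0, 1.1, 11.0]
(7.0, True) [506.06174657  82.10312225  95.3455519 ] 14.6417
{'camera_matrix': array([[325.1922621 ,   0.        , 282.67519938],
       [  0.        , 325.1922621 , 208.68921521],
       [  0.        ,   0.        ,   1.        ]]), 'R': array([[ 5.05547161e-06, -9.99999115e-01,  1.33061899e-03],
       [-9.61704474e-01,  3.59845495e-04,  2.74088262e-01],
       [-2.74088498e-01, -1.28104788e-03, -9.61703621e-01]]), 't': array([ 17.42636584, 434.67421648, 580.27281561])} 17.6
staple_mark [{'at': [8.8, -69.7, 339.8], 'confidence': 0.73}, {'at': [476.2, -108.7, 421.1], 'confidence': 0.61}]
leg_front [{'at': [6.8, -44.3, 349.2], 'confidence': 0.77}]
leg_back [{'at': [18.1, -93.9, 331.6], 'confidence': 0.9}]
hook 0.74 [346.7 100.4  -3.4]
hook 0.66 [260.  258.4  -1.6]
hook 0.61 [483.2 309.2  -0.5]
hook_end 0.82 [577.6 300.6  -2. ]
hook_end 0.82 [383.1 307.9   2.9]
hook_end 0.62 [333.4   4.    2. ]
gate_mid 0.87 [549.5 287.3   4.2]
gate_mid 0.86 [370.  274.    4.8]
gate_mid 0.63 [319.4  35.1   1.1]
[[-3.73646539e-03 -9.99992806e-01  6.53027313e-04]
 [-9.62121224e-01  3.77297235e-03  2.72595882e-01]
 [-2.72596384e-01  3.90253640e-04 -9.62128400e-01]] [297.51718957 441.41344497 499.52553576] 19.9333
```

View pics/v1.png

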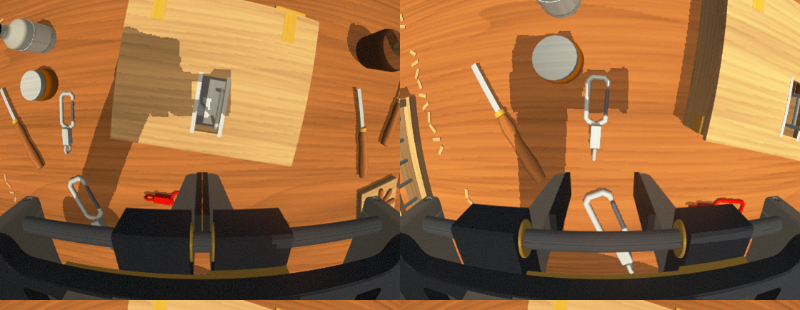

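```bash
cat >> h.py <<'E'
def wproj(X,K,R,t):
    c=X@R.T+t; r=np.hypot(c[...,0],c[...,1]); th=np.arctan2(r,c[...,2]); k=K[0,0]*th/np.maximum(r,1e-9)
    return K[0,2]+k*c[...,0],K[1,2]+k*c[...,1]
def rect(im,K,R,t,c,z,ux,uy,w,h,s=4):
    """orthophoto of plane z around c: columns along ux, rows down along -uy"""
    j,i=np.meshgrid((np.arange(w*s)/s-w/2),(h/2-np.arange(h*s)/s))
    X=np.array([c[0],c[1],z])+j[...,None]*ux+i[...,None]*uy
    u,v=wproj(X,K,R,t); o=cv2.remap(im,u.astype('f4'),v.astype('f4'),cv2.INTER_CUBIC)
    for q in range(0,w,10): cv2.line(o,(q*s,0),(q*s,6 if (q-w//2)%50 else 14),(0,0,255))
    for q in range(0,h,10): cv2.line(o,(0,q*s),(6 if (q-h//2)%50 else 14,q*s),(0,0,255))
    return o
E
python3 - <<'E'
from h import *
K=np.array([[325.1922621,0,282.67519938],[0,325.19,208.68921521],[0,0,1]])
R1=np.array([[5.05547161e-06,-9.99999115e-01,1.33061899e-03],[-9.61704474e-01,3.59845495e-04,2.74088262e-01],[-2.74088498e-01,-1.28104788e-03,-9.61703621e-01]]);t1=np.array([17.42636584,434.67421648,580.27281561])
R2=np.array([[-3.73646539e-03,-9.99992806e-01,6.53027313e-04],[-9.62121224e-01,3.77297235e-03,2.72595882e-01],[-2.72596384e-01,3.90253640e-04,-9.62128400e-01]]);t2=np.array([297.51718957,441.41344497,499.52553576])
for q in ([8.8,-69.7,339.8],[6.8,-44.3,349.2],[18.1,-93.9,331.6]): print((R1.T@(np.array(q)-t1)).round(1))
a=cv2.imread('pics/w1.png');b=cv2.imread('pics/w2.png')
X=np.array([1.,0,0]);Y=np.array([0,1.,0])
o1=rect(b,K,R2,t2,(520,300),4,-Y,X,60,150)
o2=rect(a,K,R1,t1,(548,6),95,-cy,cx,70,150)
o3=rect(a,K,R1,t1,(548,6),140,-cy,cx,70,150)
cv2.imwrite('pics/v2.png',np.hstack([o1,o2,o3])[:, :800])
E
```

```text
[551.    8.8  93. ]
[524.   10.8  90.9]
[ 5.765e+02 -5.000e-01  9.430e+01]
```

View pics/v2.png

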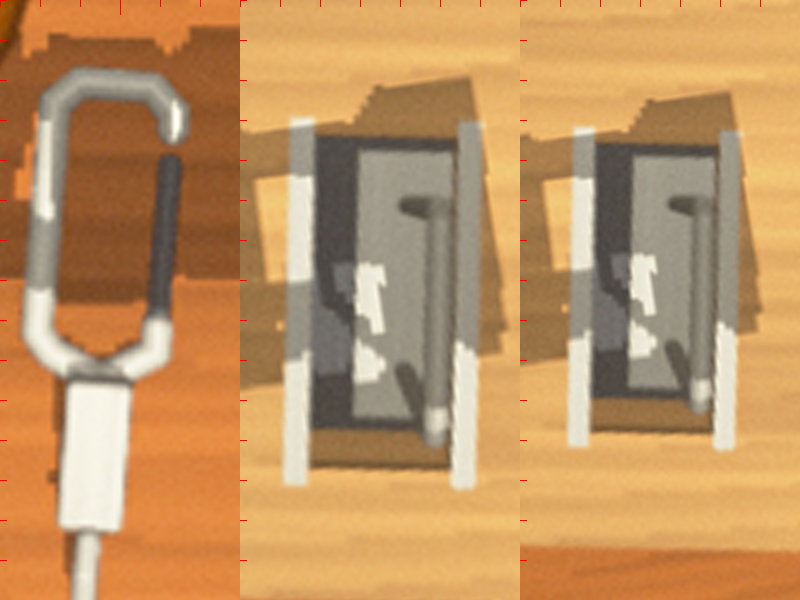

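Left panel: the small hook, with its end-bar middle near (110,68) and the spine tilted 4°, so its yaw is about −0.07. Middle and right panels: the staple stands about 10 mm towards −y of the slot's middle, near (701,304), and close to nominal in x. Now the grasp.

```bash
cat >> h.py <<'E'
SC=np.array([548,6,0.])-1*cx-10.3*cy; LEG=SC-25*cx
PR=down(np.pi/2+YAW)
def pose(hx,hy,z): p=LEG-hx*cx-hy*cy; p[2]=z; return p
E
python3 - <<'E'
from h import *
r=down(-0.07); robot.movep([484,308,60],r); robot.servo_line([484,308,3],feed=100)
grip(0.0,30); s=st(); print(s['grip_width'],s['grip_force'],s['t'],s['tcp_pos'])
robot.servo_line([484,308,190],feed=200); s=st(); print(s['grip_width'],s['contact_force'])
robot.movep(pose(-2,112,190),PR); robot.servo_line(pose(-2,112,115),feed=150)
s=st();print(s['t'],s['tcp_pos'],s['contact_force'],s['grip_width'])
im=snap('wrist','w3.png'); i=viewer.camera_info('wrist'); K,R,t=[np.array(i[k]) for k in('camera_matrix','R','t')]
im=im[:,:,::-1].copy(); c=LEG-30*cy
o=np.hstack([rect(im,K,R,t.ravel(),c,119,cx,cy,90,150),rect(im,K,R,t.ravel(),c,138,cx,cy,90,150)])
cv2.imwrite('pics/v3.png',o)
E
```

```text
0.17070199580183648 29.99925434589386 21.85 [484.03819915 308.13229544   3.17570997]
0.17008477016532264 [-0.23019541  0.6037476  -2.12553555]
25.3583 [ 507.61953439 -111.97963678  115.39126862] [-0.06557867  0.60967386 -2.45221796] 0.16784424946710486
```

View pics/v3.png

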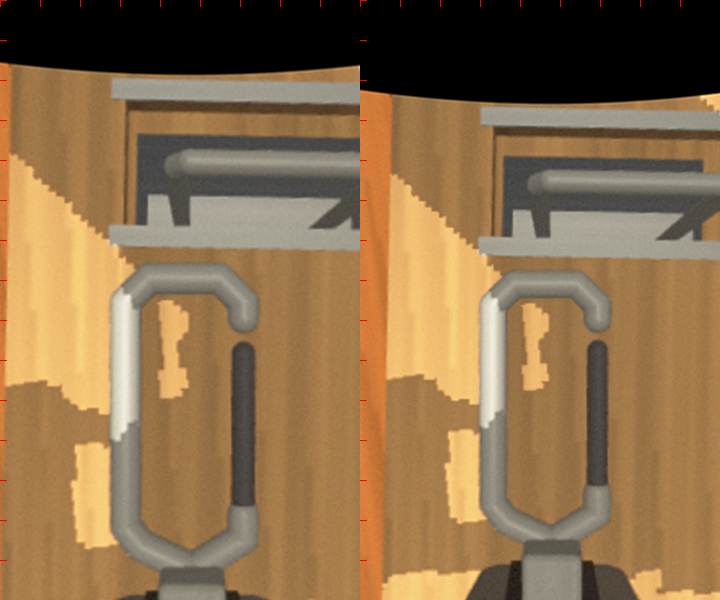

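The hook is held square to the chest: end bar at about (184,265), gate on the right, and the staple's front end at about (180,163) in the left panel, so it lines up in x. The end bar looks about 3 mm further back than expected. I'll now feel for y with the end bar.

```bash
python3 - <<'E'
from h import *
robot.servo_line(pose(-2,112,100),feed=100)
b=np.mean([st()['contact_force'] for _ in range(4)],0); print(b)
robot.servo_line(pose(-2,103,100),feed=60); print(st()['contact_force']-b)
n=feel(cy,14,2.5,step=0.7,feed=25,log=True,b=b); s=st(); print(n,s['t'],s['contact_force']-b,(LEG-s['tcp_pos'])@cy,(LEG-s['tcp_pos'])@cx)
robot.servo_line(s['tcp_pos']-cy*3,feed=60); print(st()['contact_force']-b,st()['t'])
E
```

```text
[ 0.21415361  0.52938444 -1.64214717]
[-0.79968566  0.34214341 -0.1818707 ]
[1.2, 0.8, 0.7, 0.4, 0.2, 0.8, 1.0, 1.0, 1.0, -0.4, 0.4, 2.6]
(8.399999999999999, True) 29.0083 [-1.37433722 -2.45547883  0.90509392] 94.15577222179233 -2.2895540817204054
[ 0.22557566 -0.09368152 -0.20473829] 29.2583
```

```bash
python3 - <<'E'
from h import *
DY=2.6
robot.servo_line(pose(25,97.5,100),feed=120); robot.servo_line(pose(25,68.5-DY,100),feed=100)
b=np.mean([st()['contact_force'] for _ in range(4)],0); print(b,st()['t'])
for hx in list(np.arange(24,8,-1.))+list(np.arange(7.5,-1,-.5)):
    robot.servo_line(pose(hx,68.5-DY,100),feed=25); f=np.mean([st()['contact_force'] for _ in range(2)],0)-b
    print(hx,round(-f@cx,1),round(-f@cy,1),end=' | ')
    if -f@cx>5: break
s=st(); print('\n',s['t'],(LEG-s['tcp_pos'])@cx,s['grip_width'])
im=snap('wrist','w4.png'); i=viewer.camera_info('wrist'); K,R,t=[np.array(i[k]) for k in('camera_matrix','R','t')]
cv2.imwrite('pics/v4.png',rect(im[:,:,::-1].copy(),K,R,t.ravel(),LEG-20*cy,101,cx,cy,100,120,5))
E
```

```text
[ 0.53547745 -0.95488492 -1.57449047] 30.1
24.0 1.1 -0.8 | 23.0 0.2 -0.1 | 22.0 1.0 -0.9 | 21.0 1.1 -1.1 | 20.0 0.4 -0.8 | 19.0 2.3 -0.3 | 18.0 3.4 0.1 | 17.0 2.0 -0.2 | 16.0 2.4 -1.5 | 15.0 2.7 -1.2 | 14.0 1.7 0.2 | 13.0 2.5 -1.5 | 12.0 3.1 -0.9 | 11.0 3.2 -0.9 | 10.0 3.4 -1.6 | 9.0 3.2 -1.3 | 7.5 4.1 -1.3 | 7.0 4.0 -1.9 | 6.5 4.0 -2.1 | 6.0 4.2 -1.6 | 5.5 4.0 -1.2 | 5.0 3.8 -1.0 | 4.5 3.6 -1.8 | 4.0 4.8 -1.1 | 3.5 5.1 -1.7 | 
 36.35 3.4485479350924244 0.17151755927375495
```

View pics/v4.png

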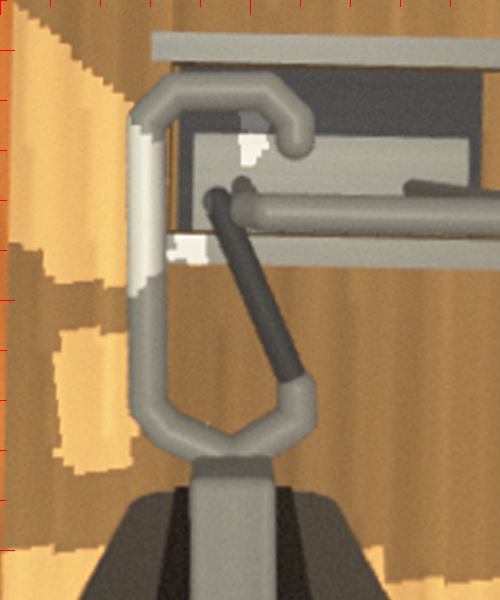

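Picture: the gate has swung fully inwards, with its tip at (215,203), and the staple leg is just inside the nose at (243,195). Contact began at hx 19 as calculated. Next I slide the hook back so the gate can snap shut.

```bash
python3 - <<'E'
from h import *
DY=2.6; b=np.array([.54,-.95,-1.57])
hy=68.5
while hy<81.3:
    hy+=1; robot.servo_line(pose(3.8,hy-DY,100),feed=25); f=np.mean([st()['contact_force'] for _ in range(2)],0)-b
    print(hy,round(-f@cx,1),round(f@cy,1),end=' | ')
    if f@cy>5.5 or abs(f@cx)>9: break
robot.servo_line(pose(0.5,hy-DY,100),feed=40); f=st()['contact_force']-b
print('\n',(-f@cx).round(1),(f@cy).round(1),st()['t'])
im=snap('wrist','w5.png'); i=viewer.camera_info('wrist'); K,R,t=[np.array(i[k]) for k in('camera_matrix','R','t')]
cv2.imwrite('pics/v5.png',rect(im[:,:,::-1].copy(),K,R,t.ravel(),LEG-30*cy,101,cx,cy,100,120,5))
E
```

```text
69.5 4.0 0.1 | 70.5 4.4 0.5 | 71.5 3.0 0.1 | 72.5 3.2 -1.1 | 73.5 2.6 -1.8 | 74.5 2.2 -2.0 | 75.5 0.1 1.1 | 76.5 1.3 0.5 | 77.5 1.3 -0.0 | 78.5 0.0 1.1 | 79.5 0.4 0.6 | 80.5 0.9 0.6 | 81.5 0.6 0.5 | 
 0.3 1.0 39.9
```

View pics/v5.png

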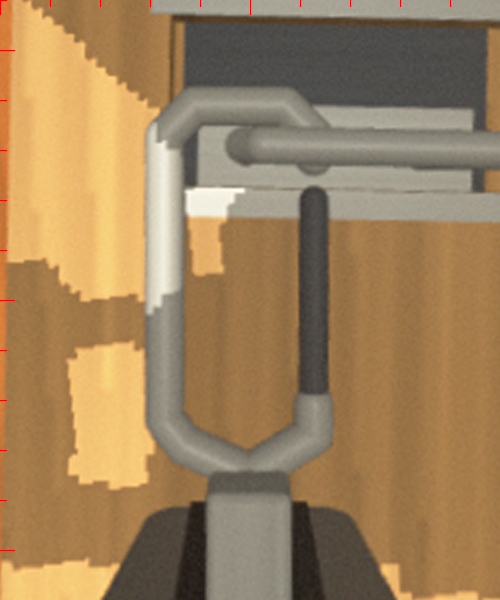

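The gate has sprung shut (313,190–390) with the leg inside at about (243,147). I'll centre the leg in the frame, set the hook down gently and release.

```bash
python3 - <<'E'
from h import *
DY=2.6
robot.servo_line(pose(-1.5,66-DY,100),feed=40); print(st()['contact_force'])
print(feel(-ez,4,2.5,step=0.5,feed=15,log=True),st()['tcp_pos'])
grip(0.4); p=st()['tcp_pos']; robot.servo_line(p+ez*40,feed=60); robot.servo_line(p+ez*120,feed=200); robot.hold(0.3)
print(st()['t'])
im=snap('wrist','w6.png'); i=viewer.camera_info('wrist'); K,R,t=[np.array(i[k]) for k in('camera_matrix','R','t')]
cv2.imwrite('pics/v6.png',rect(im[:,:,::-1].copy(),K,R,t.ravel(),LEG-30*cy,99,cx,cy,100,120,5))
E
```

```text
[ 0.3397376  -0.13034589 -2.07431878]
[1.4, -0.1, 0.6, 2.3, 9.1]
(2.5, True) [513.53598799 -63.32861804  98.07858695]
43.9
```

View pics/v6.png

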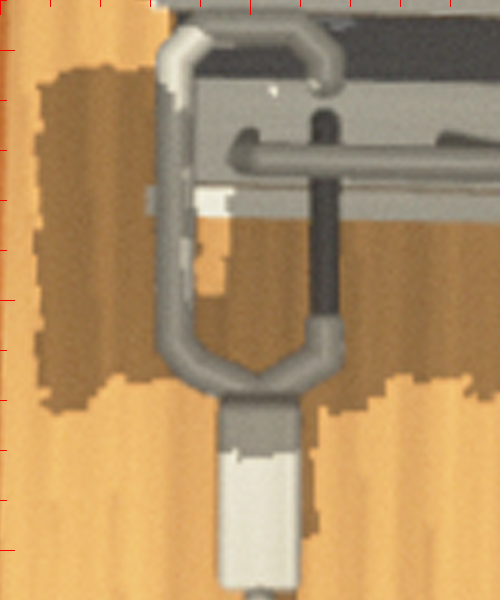

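The hook lies flat and square on the lid, the leg is inside the frame at about (243,145), the gate is shut, and the gripper is clear.

```bash
python3 -c "
from h import *
print(robot.job_done(), st()['t'])"
```

```text
the job is handed in; nothing more can be done
the job is handed in; nothing more can be done
```

The job is handed in: the lid is shut, the small grey snap hook lies flat on it with the staple's front leg inside and its gate closed, and I moved no other tools. It took about 44 s, and the handing-in call gave no verdict.

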